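# Pin the push handle to the spring ram of a contact tester and hold it at 15 mm

### The job

Take the long pin from the rack and drop it fully home through the lined-up holes of the push handle's fork and the ram's tongue, so that its collar rests on the fork, and let go of it. Then push the upright handle post away from its end of the tester until the spring-loaded ram has travelled 15 mm, so that the pointer stands at the long scale mark (never as far as 20 mm, the last mark), and finish while still holding the handle there: do not let go. Leave the short pin in the rack and the glue bottle, tape roll and round motor where they are.

Things in the scene. Friction and masses are not known exactly. Their poses are not given: they have to be found in the camera images.
- tester: Contact tester, fixed to the bench: base plate 304 x 90 x 12 mm, x = -126 to +178 mm, y = -45 to +45 mm, with a push handle at the -x end, a grey spring housing (top 58 mm above the bench) in the middle, a black connector nest at the +x end. Origin on the centre line at bench level; x along the tester from handle to connector, the direction of pushing; z up. Place and yaw vary.
- push_handle: Push handle (upright black grip post and aluminium fork of two plates 36 mm wide), slides along +x by 0 to 26 mm with 2 N of friction; axes as the tester, origin equal to the tester's at its rear stop. It starts at that stop, where its holes line up with the ram's. Moves alone until the pin is in, then together with the ram with 1 to 2 mm of play.
- grip_post (a point): On the axis of the handle's upright post, 75 mm above the bench, 62 mm behind the fork hole (82 mm behind the handle's origin); axes as the handle. The post is round, 20 mm in diameter from 55 to 89 mm above the bench, with a 26 mm rim above, top at 102 mm; below it a block 44 mm wide, its top 50 mm above the bench.
- fork_hole (a point): Centre of the mouth of the upper fork hole (12 mm, chamfered), in the fork's top face 50 mm above the bench; axes as the handle, z up. The upper fork plate is 8 mm thick; in line below lie the same hole in the ram's tongue (40 to 30 mm above the bench) and in the lower fork plate (28 to 20 mm). The base plate's top is at 12 mm.
- ram (a joint): Travel of the spring-loaded ram along the tester's x axis, m: 0 at rest, 0.025 at its end stop. The spring pushes it back with about 4.5 N at 0, 12 N at 15 mm and 14.5 N at 20 mm; let go, it springs back.
- ram_pointer (a point): Foot of the ram's small pointer, on the -y side of the tester beside the ram head, just above the base plate. Scale marks every 5 mm: it stands at the first (0 mm) at rest and at the long fourth mark when the ram has travelled 15 mm; the last mark is 20 mm.
- pin_rack: Fixed aluminium bridge 44 x 130 mm (162 mm long with its feet), top 50 mm above the bench, with two 12 mm through holes at y = -35 and +35 mm; a pin hangs upright in each by its collar. Origin under its centre at bench level; y along its length, z up. Place and yaw vary.
- long_pin: Loose steel pin 72 mm long, about 60 g, upright in either rack hole. Shank 10 mm in diameter, 36 mm long, tapered foot; collar 18 mm wide, 4 mm thick; above it a slender round grip 12 mm in diameter, 32 mm tall. Origin: centre of the foot; z along the pin to the grip. In the rack the collar rests on the bridge, the grip 54 to 86 mm above the bench.
- long_pin_collar (a point): On the long pin's axis, at the underside of its collar (36 mm above the foot).
- short_pin: Loose steel pin in the other rack hole, 46 mm long: shank 10 mm in diameter and 22 mm long, collar 18 mm wide and 4 mm thick, stubby grip 18 mm in diameter and 20 mm tall (54 to 74 mm above the bench). Too short to go through the fork; stays in the rack. Origin: centre of the foot; z up.
- glue_bottle: Small upright white glue bottle with a red nozzle, 41 mm in diameter, 105 mm tall; bystander. Origin: centre of its underside.
- masking_roll: Roll of tan masking tape lying flat, 100 mm in diameter, 25 mm tall; bystander. Origin: centre of its underside.
- mirror_actuator: Round black adjusting motor, 67 mm in diameter, 29 mm tall; bystander. Origin: centre of its underside.

How it is judged (in metres and radians):
On the way:
1. the long pin is fully home in the fork and let go, the ram still at rest (horizontal distance between long_pin_collar and fork_hole below 0.005 m and z of long_pin_collar in the frame of fork_hole between -0.004 and 0.004 m and angle between long_pin's own z axis and vertical below 0.15 rad and contact force between the fingers and long_pin below 0.1 N and value of joint ram below 0.005 m), for 0.2 s.
At the end, for the whole second after the job is handed in: The long pin is home in the fork (collar within 4 mm of the fork's top face and 5 mm of the hole's axis, upright within 0.15 rad), the robot presses on the handle with more than 3 N and through the pin holds the ram still at 15 mm (11 to 19 mm) of travel; the short pin is still in the rack (horizontal distance between long_pin_collar and fork_hole below 0.005 m and z of long_pin_collar in the frame of fork_hole between -0.004 and 0.004 m and angle between long_pin's own z axis and vertical below 0.15 rad and value of joint ram between 0.011 and 0.019 m and velocity of joint ram between -0.003 and 0.003 m/s and contact force between any of the fingers, the arm and push_handle above 3 N and contact force between long_pin and push_handle above 3 N and distance between short_pin and pin_rack below 0.06 m); the arm keeps its last pose, push and grip.
It fails at once if the ram is pushed as far as the 20 mm mark (value of joint ram above 0.02 m).
It fails at once if the short pin is taken from its hole (distance of short_pin from where it was at the start of the episode above 0.015 m).
It fails at once if the glue bottle is knocked away (distance of glue_bottle from where it was at the start of the episode above 0.03 m).
It fails at once if the tape roll is knocked away (distance of masking_roll from where it was at the start of the episode above 0.03 m).
It fails at once if the round motor is knocked away (distance of mirror_actuator from where it was at the start of the episode above 0.03 m).
It also fails if it takes over 54 s, if anything falls off the work surface, if the arm or the gripper's body presses on something with over 40 N, if the wrist force passes 120 N, or if a joint passes its speed limit or range.

### The arm

A 6-joint arm with a two-finger parallel gripper is mounted at the origin on a cart in front of the work surface, level with it; the furniture and walls round the work are solid. World frame = base frame: x ahead of the robot, y to its left, z up, the work surface at z = 0. Lengths are in mm, angles in rad, forces in N, time in s.
With the tool pointing down it reaches from about 350 to 775 mm from the base axis. Payload 5.5 kg.
Tool frame: the origin (TCP) lies midway between the tips of the shut fingers; the grasp point (between the pads) lies 19 mm behind it; x points along the fingers, y is the direction in which the jaws open and shut, and the axes are right-handed (so a half turn about x gives the same grasp; the last joint's range is limited). The gripper opens to 85 mm and grips with 20 to 120 N. Pads are 22 mm wide; open, the fingers measure 114 mm over their backs; the gripper's body (76 mm by 85 mm) begins 54 mm behind the grasp point. The pads swing forward as they close: fully open they stand 13 mm farther back than shut.
Start: joints at [1.051, 0.313, 0.046, 1.304, 0, 1.431], TCP at [213.2, 534.058, 231.323] pointing down, gripper open.
Joint ranges: [-2.76, 2.76], [-0.86, 1.69], [-1.03, 1.26], [-2.2, 2.34], [-1.47, 1.5], [-3.14, 3.14]. Speed limits (rad/s): [2.57, 2.57, 3.14, 3.14, 3.14, 3.14].

### API

Orientations are given as a unit quaternion [x, y, z, w].
In Python, from station import sensors, snapshot, ticket, cut_out, pinpoint gives the robot as it stands.
- The arm moves only by the tool play_rows, never from a script. Its argument "rows" is a list that holds one entry, the list of rows, each a list of 7 numbers: the shift along the world's x, y, z in m, then the turn, a rotation vector about the world's x, y, z in degrees, then the finger opening in m, from 0 to 0.0854. In form: [[[dx, dy, dz, ax, ay, az, hand], ...]]. A call has exactly 10 rows; each row is the pose to reach, as a shift and turn from the pose commanded when the call began; what a row does not reach only later rows make up. A row lasts 1/10 s, in which the tool goes at most 50 mm and 8.59 degrees, less where a joint would pass 70% of its speed; a pose out of reach is approached as far as the arm can. A call with a gripper value outside its range is refused whole. The fingers move at their own pace and stop on an object; the grip force is fixed at half the most. Time passes only in rows, so rows that repeat a pose let the fingers close, or fill a call up. It gives the time, the measured TCP pose, the force and the opening at its end, in the units of the state.
- sensors.get_obs(): the state, without advancing time (a new reading comes with each control period).
- snapshot(name): name is "scene" or "top" or "wrist"; returns a dict with "img" (400x640x3 uint8, red, green, blue), "fx", "fy", "cx", "cy" (pixels), "k1" (the pictures are not rectified: a ray, as slopes to the right and down, at radius r is drawn at 1 + k1 r^2 times it, then the intrinsics apply), "rvec" (rotation vector, rad) and "tvec" (3), from world to camera coordinates, as OpenCV has them; the wrist camera has in their place "T_tool_cam" (4x4, takes a point from camera to tool coordinates, whose origin is the TCP and whose axes are the tool frame's). Camera axes: x right, y down, z forward; pixel columns grow to the right and rows downward; lengths in mm; the calibration is good to about 2 mm. A picture is of the moment at which its call begins: read the wrist's pose just before it. There is no depth.
- ticket.close_job(): hands the job in, once; it reports no verdict.
Trained networks look in a picture, given as the dict that the camera call returned (one of the last four; its "shot" number tells which), for a name from the list of things; names that differ only in an ending like _2 or _b are one class to them, and where a whole thing is asked for, a point or a joint stands for the part that bears it (a point fixed in the world has none). Each returns a list of dicts, best first, with "p" (0 to 1); they miss things now and then, are a little off and sometimes report something else, mostly with a low value. They report only what shows in the picture. A call takes as long as a camera call.
- cut_out(query, picture): "pixels" (400x640 bool, what is visible of it).
- pinpoint(query, picture): "xyz" ([x, y, z] in mm, in world coordinates, good to about 4 mm: a listed point, or the origin of a listed thing).
The state is a dict: "time_s": time; "joints": joint angles; "qd": joint speeds; "tau": joint torques, N m; "tcp_pos": TCP position; "tool_rot": TCP orientation; "ft_force": force on the tool from outside, world axes, zero at the start; "wrist_torque": the same for the moment, N m; "opening": finger opening in mm.
Only numpy, scipy, OpenCV 4.12 (cv2) and the standard library are available. Lean on these libraries where they do the work, as an engineer would, in place of code of your own. Each camera call takes 0.05 s, during which the arm holds its last target.

## Working session

There is one attempt and no reset: what is moved stays moved. The work goes in short steps, Python scripts to look and compute and a tool call to move; the robot and the scene stay as the last step left them, time stands still between calls to the robot, and variables do not carry over. Pictures are saved under pics/ and viewed, and the job is handed in when it is done.

Besides the shell and the picture viewer there is one more tool, called after ">>>" as name(argument=value, ...) on one line, values as JSON. play_rows: Moves the arm, as the interface text tells. Its arguments: {"type":"object","properties":{"rows":{"type":"array"}},"required":["rows"]}

```bash
mkdir -p pics; ls
cat > h.py <<'E'
import numpy as np, cv2
from station import sensors, snapshot, ticket, cut_out, pinpoint
def save(s,n): cv2.imwrite('pics/'+n+'.png', s['img'][:,:,::-1])
E
python3 - <<'E'
from h import *
o=sensors.get_obs(); print(o)
for c in ['scene','top']:
    s=snapshot(c); save(s,c+'0'); print({k:v for k,v in s.items() if k!='img'})
    for q in ['tester','fork_hole','grip_post','ram_pointer','pin_rack','long_pin','long_pin_collar','short_pin','glue_bottle','masking_roll','mirror_actuator']:
        try: print(q,[(np.round(r['xyz'],1).tolist(),round(r['p'],2)) for r in pinpoint(q,s)][:2])
        except Exception as e: print(q,e)
E
```

```text
pics
{'time_s': 0.0, 'joints': array([1.05138364e+00, 3.13986443e-01, 4.49739363e-02, 1.30360234e+00,
       2.43545120e-05, 1.43122773e+00]), 'qd': array([1.88880558e-03, 1.17286123e-03, 1.38203306e-03, 1.70833751e-04,
       9.51825359e-04, 8.30757292e-05]), 'tau': array([ 6.40950439e-04, -4.80617523e+01,  2.98538697e+01,  1.90390495e-02,
       -1.39972462e-04, -1.29072262e-06]), 'tcp_pos': array([212.92395399, 533.57114046, 230.41475426]), 'tool_rot': array([ 0.13288365,  0.69460815, -0.1340948 ,  0.69417579]), 'ft_force': array([-0.41075269,  0.10745201,  0.3042746 ]), 'wrist_torque': array([ 0.00314343, -0.04143003,  0.03240294]), 'opening': 85.31639894987423}
{'fx': 363.7527096896182, 'fy': 363.7527096896182, 'cx': 321.5286266611004, 'cy': 200.71852947750455, 'k1': -0.06815791989124013, 'rvec': array([ 2.19235968, -0.86564898,  0.38189591]), 'tvec': array([-386.11393238,  306.27390707,  634.42444845]), 'shot': 1}
tester [([586.9, 148.7, 2.5], 0.92), ([481.9, 320.7, 0.0], 0.18)]
fork_hole [([564.2, 140.2, 52.6], 0.9)]
grip_post [([509.8, 129.4, 73.7], 0.6)]
ram_pointer [([684.6
[... 352 characters left out ...]
]
{'fx': 465.1298166774527, 'fy': 465.1298166774527, 'cx': 313.26089525074883, 'cy': 201.46891467247485, 'k1': -0.13940812467622946, 'rvec': array([ 2.14985317, -2.10802945,  0.19246165]), 'tvec': array([ -30.31744794,  528.86295984, 1182.5793573 ]), 'shot': 2}
tester [([588.3, 147.1, -3.3], 0.7)]
fork_hole [([566.4, 144.6, 50.1], 0.56)]
grip_post [([507.3, 127.5, 73.7], 0.75)]
ram_pointer [([688.9, 142.4, 11.2], 0.72), ([500.7, -205.0, 30.5], 0.7)]
pin_rack [([509.2, -237.1, 0.3], 0.77)]
long_pin [([520.6, -275.2, 16.1], 0.62)]
long_pin_collar []
short_pin [([501.3, -204.6, 28.9], 0.49)]
glue_bottle [([617.2, -62.6, 0.5], 0.67)]
masking_roll []
mirror_actuator [([485.4, 319.5, -0.4], 0.92)]
```

View pics/scene0.png

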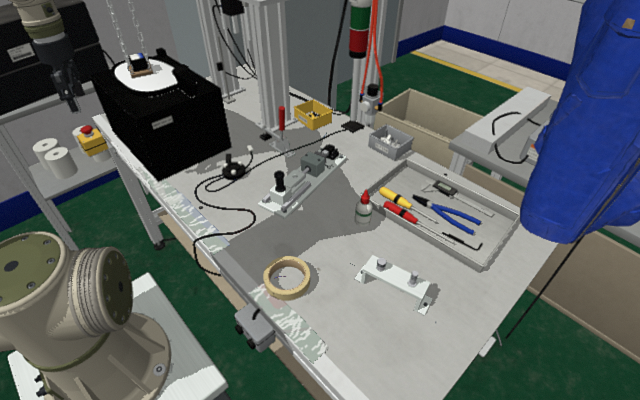

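View pics/top0.png

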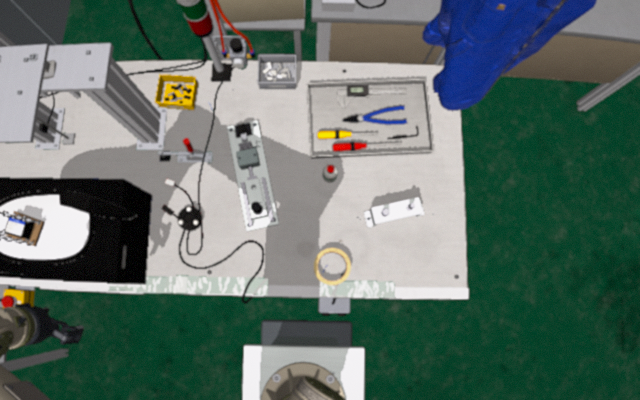

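Run:
```python
from h import *
from scipy.spatial.transform import Rotation as R
o=sensors.get_obs(); print(R.from_quat(o['tool_rot']).as_matrix().round(3))
s=snapshot('wrist'); save(s,'w0'); print(np.round(s['T_tool_cam'],3), s['fx'],s['cx'],s['cy'],s['k1'])
a=snapshot('scene')['img']; c=cv2.resize(a[150:320,240:450],None,fx=3.5,fy=3.5,interpolation=cv2.INTER_CUBIC); cv2.imwrite('pics/c0.png',c[:,:,::-1])
```

```text
[[ 0.     0.371  0.929]
 [ 0.     0.929 -0.371]
 [-1.     0.     0.   ]]
[[-1.00000e-03 -2.80000e-01  9.60000e-01 -1.43297e+02]
 [ 1.00000e+00 -1.00000e-03  1.00000e-03 -4.15000e-01]
 [ 1.00000e-03  9.60000e-01  2.80000e-01 -7.07220e+01]
 [ 0.00000e+00  0.00000e+00  0.00000e+00  1.00000e+00]] 288.1710148294765 320.3421800916347 199.49324922356317 -0.0054393673361196075
```

View pics/c0.png

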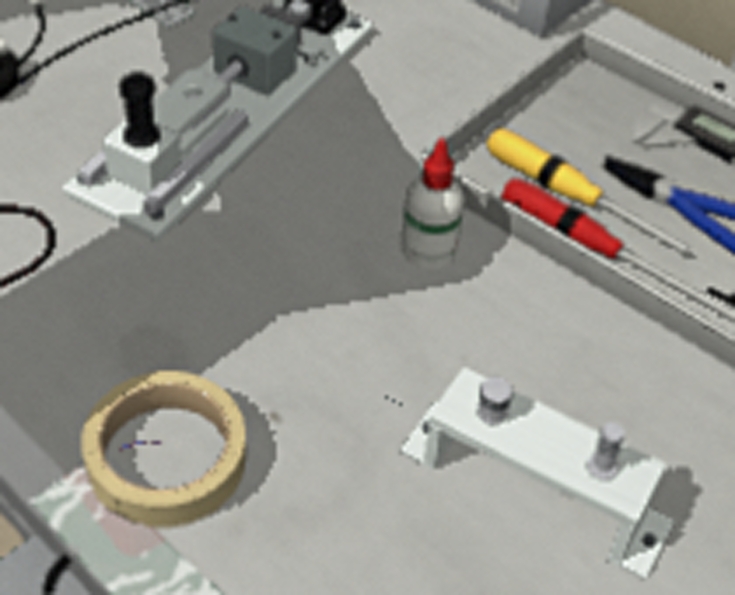

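View pics/w0.png

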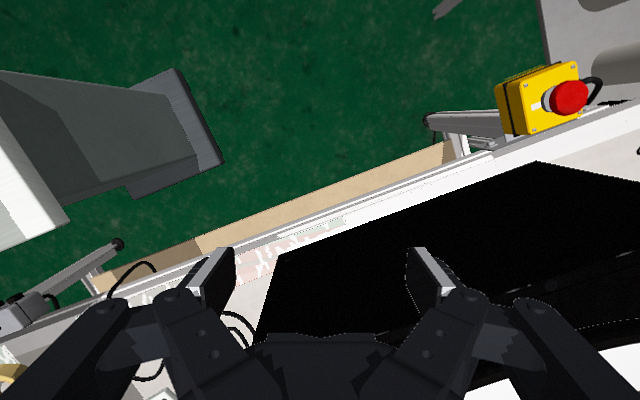

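>>> play_rows(rows=[[[0.045,-0.05,0,0,0,8,0.06],[0.08,-0.09,0,0,0,16,0.06],[0.115,-0.13,0,0,0,24,0.06],[0.15,-0.17,0,0,0,32,0.05],[0.185,-0.21,0,0,0,36,0.04],[0.22,-0.25,0,0,0,36,0.04],[0.255,-0.29,0,0,0,36,0.04],[0.29,-0.33,-0.01,0,0,36,0.04],[0.325,-0.365,-0.02,0,0,36,0.04],[0.352,-0.391,-0.03,0,0,36,0.04]]])

```text
time_s: 2.3
tcp_pos: [537.3, 171.5, 210.0]
tool_rot: [-0.087, 0.701, 0.088, 0.702]
ft_force: [-0.1, 0.0, 0.3]
opening: 40.1
```

```bash
cat >> h.py <<'E'
from scipy.spatial.transform import Rotation as R
def wcam(s,o):
    T=np.eye(4);T[:3,:3]=R.from_quat(o['tool_rot']).as_matrix();T[:3,3]=o['tcp_pos']
    return T@s['T_tool_cam']
def wray(s,M,u,v):
    x=(u-s['cx'])/s['fx'];y=(v-s['cy'])/s['fy']
    r=np.hypot(x,y);ru=r
    for _ in range(20): ru=r/(1+s['k1']*ru*ru)
    k=ru/r if r>0 else 1
    return M[:3,3],M[:3,:3]@np.array([x*k,y*k,1])
def atz(s,M,u,v,z):
    p,d=wray(s,M,u,v); return p+d*(z-p[2])/d[2]
def proj(s,M,P):
    c=np.linalg.inv(M)@np.append(P,1);x,y=c[0]/c[2],c[1]/c[2];k=1+s['k1']*(x*x+y*y)
    return s['fx']*x*k+s['cx'],s['fy']*y*k+s['cy']
E
python3 - <<'E'
from h import *
o=sensors.get_obs(); s=snapshot('wrist'); M=wcam(s,o); save(s,'w1'); print(o['tcp_pos'],o['time_s'],R.from_quat(o['tool_rot']).as_matrix().round(3))
np.savez('w1.npz',img=s['img'],M=M)
for q in ['tester','fork_hole','grip_post','ram_pointer','push_handle']:
        r=pinpoint(q,s); print(q,[(np.round(r['xyz'],1).tolist(),round(r['p'],2)) for r in r][:2], [np.round(proj(s,M,x['xyz']),1) for x in r[:1]])
E
```

```text
[537.262627   171.46500105 210.03633616] 2.3 [[ 0.002 -0.246  0.969]
 [ 0.     0.969  0.246]
 [-1.     0.     0.002]]
tester [([588.6, 151.6, 1.1], 0.64)] [array([295.9, 209. ])]
fork_hole [([566.3, 142.7, 51.6], 0.64)] [array([288.7, 202.8])]
grip_post [([505.6, 126.0, 78.4], 0.57), ([585.5, 150.3, 1.2], 0.23)] [array([282.3, 147.4])]
ram_pointer [] []
push_handle [([583.7, 149.6, 4.6], 0.86), ([615.3, -60.7, 2.8], 0.21)] [array([295., 206.])]
```

View pics/w1.png

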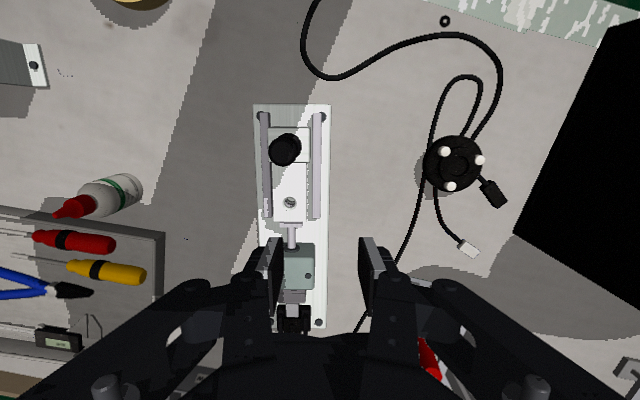

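Run:
```python
from h import *
o=sensors.get_obs(); s=snapshot('wrist'); M=wcam(s,o); print(o['tcp_pos'],o['qd'].round(3))
np.savez('w2.npz',img=s['img'],M=M)
a=s['img'][80:340,220:380]; c=cv2.resize(a,None,fx=2.3,fy=2.3,interpolation=cv2.INTER_CUBIC)
z=cv2.resize(s['img'][150:230,250:330],None,fx=7,fy=7,interpolation=cv2.INTER_CUBIC)
z=cv2.resize(s['img'][160:230,250:330],None,fx=5,fy=5,interpolation=cv2.INTER_CUBIC)
b=np.zeros((600,780,3),np.uint8);b[:c.shape[0],:c.shape[1]]=c;b[:z.shape[0],370:370+z.shape[1]]=z
cv2.imwrite('pics/w2c.png',b[:,:,::-1])
for q in ['fork_hole','grip_post','ram_pointer','tester']:
        r=pinpoint(q,s); print(q,[(np.round(r['xyz'],1).tolist(),round(r['p'],2)) for r in r][:2], [np.round(proj(s,M,x['xyz']),1) for x in r[:1]])
```

```text
[535.19253593 173.68875366 209.71941677] [ 0.02  -0.013 -0.001 -0.002 -0.001  0.001]
fork_hole [([567.2, 143.2, 49.8], 0.64)] [array([286.7, 204.8])]
grip_post [([502.9, 131.6, 78.0], 0.96), ([565.7, 143.3, 50.5], 0.59)] [array([285.9, 147.8])]
ram_pointer [] []
tester [([585.8, 149.6, 0.4], 0.65)] [array([292.8, 208. ])]
```

View pics/w2c.png

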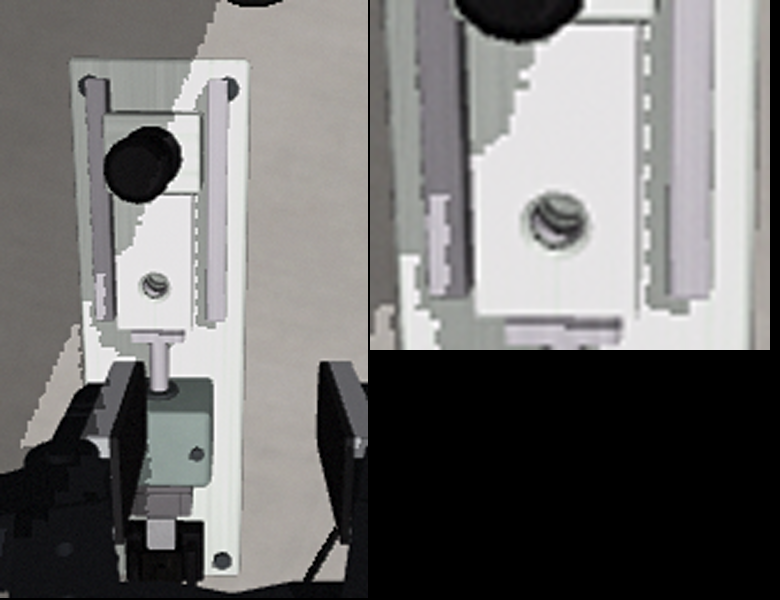

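Run:
```python
from h import *
o=sensors.get_obs(); s=snapshot('wrist'); d=np.load('w2.npz'); M=d['M']
f=lambda u,v,z: atz(s,M,u/2.3+220,v/2.3+80,z)
A=f(247,60,12);B=f(240,573,12);C=f(70,60,12)
print(A,B,C,np.linalg.norm(A-B),np.linalg.norm(A-C))
print('yaw',np.degrees(np.arctan2(*(B-A)[[1,0]])),np.degrees(np.arctan2(*(A-C)[[1,0]]))-90)
H=atz(s,M,287.4,203.8,50); print('hole',H)
ang=np.arctan2(*(B-A)[[1,0]]); ux=np.array([np.cos(ang),np.sin(ang)]);uy=np.array([-ux[1],ux[0]])
for P in (A,B,C): print((P-H)[:2]@ux,(P-H)[:2]@uy)
for t in ['scene','top']:
  S=snapshot(t); T=np.eye(4);T[:3,:3]=cv2.Rodrigues(S['rvec'])[0];T[:3,3]=S['tvec']; print(t, proj(S,np.linalg.inv(T),H))
```

```text
[454.58760687 161.12326637  12.        ] [747.29084454 232.96440778  12.        ] [475.86400856  77.02720066  12.        ] 301.39066830654195 86.74579838177618
yaw 13.790091707430125 14.197967398190059
hole [565.77427876 143.71129992  50.        ]
-103.83136107112527 43.413143631461864
197.5593072354167 43.41314363146187
-103.21384257501235 -43.33045675380414
scene (np.float64(294.2359335264174), np.float64(175.7401543299726))
top (np.float64(252.00456623343194), np.float64(186.60388327530185))
```

>>> play_rows(rows=[[[-0.002,-0.045,0,0,0,0,0.04],[-0.004,-0.09,0,0,0,0,0.04],[-0.006,-0.135,0,0,0,0,0.04],[-0.008,-0.18,0,0,0,0,0.04],[-0.01,-0.225,0,0,0,0,0.04],[-0.012,-0.27,0,0,0,0,0.04],[-0.014,-0.315,0,0,0,0,0.04],[-0.014,-0.36,-0.01,0,0,0,0.04],[-0.014,-0.405,-0.02,0,0,0,0.04],[-0.014,-0.447,-0.02,0,0,0,0.04]]])

```text
time_s: 4.0
tcp_pos: [520.9, -275.2, 188.3]
tool_rot: [-0.087, 0.702, 0.088, 0.701]
ft_force: [-0.3, 0.3, 0.2]
opening: 40.4
```

Run:
```python
from h import *
snapshot('top')
o=sensors.get_obs(); s=snapshot('wrist'); M=wcam(s,o); print(o['tcp_pos'],o['qd'].round(3))
np.savez('w3.npz',img=s['img'],M=M); save(s,'w3')
for q in ['long_pin','long_pin_collar','short_pin','pin_rack']:
        r=pinpoint(q,s); print(q,[(np.round(r['xyz'],1).tolist(),round(r['p'],2)) for r in r][:2], [np.round(proj(s,M,x['xyz']),1) for x in r[:1]])
```

```text
[ 521.43559216 -281.89819042  188.55165864] [ 0.053 -0.037 -0.04   0.003  0.021  0.115]
long_pin [] []
long_pin_collar [([517.5, -269.3, 51.7], 0.56)] [array([334.4, 188.6])]
short_pin [([502.8, -205.6, 28.6], 0.69)] [array([394.1, 184.4])]
pin_rack [([510.2, -242.2, 0.8], 0.93)] [array([356.5, 177.6])]
```

View pics/w3.png

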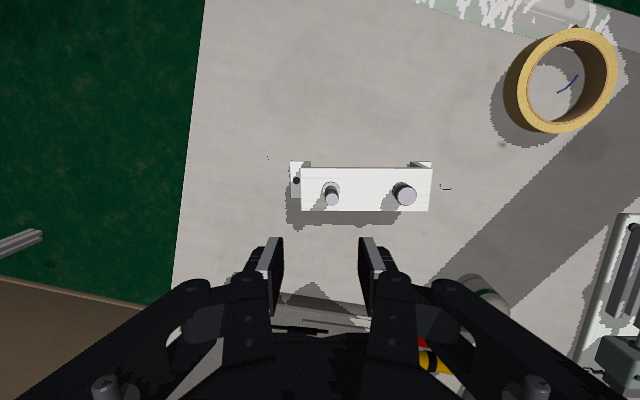

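Run:
```python
from h import *
snapshot('top')
o=sensors.get_obs(); s=snapshot('wrist'); M=wcam(s,o); print(o['tcp_pos'],o['qd'].round(3),o['time_s'])
np.savez('w4.npz',img=s['img'],M=M); save(s,'w4')
z=cv2.resize(s['img'][150:225,280:445],None,fx=4.5,fy=4.5,interpolation=cv2.INTER_CUBIC)
cv2.imwrite('pics/w4c.png',z[:,:,::-1])
```

```text
[ 521.86530802 -272.43539754  189.80733807] [ 0.008 -0.005  0.    -0.001 -0.002 -0.003] 4.35
```

View pics/w4c.png

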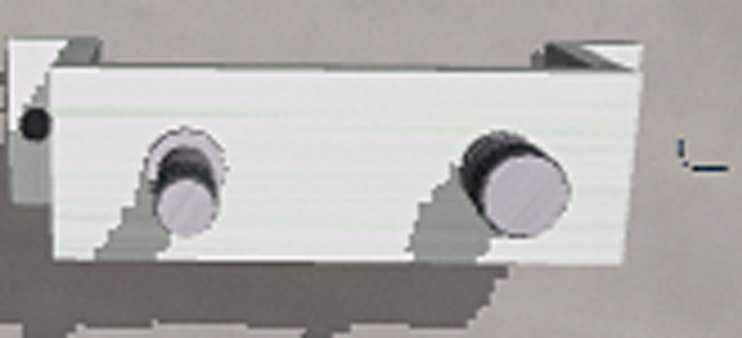

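Run:
```python
from h import *
s=snapshot('wrist'); M=np.load('w4.npz')['M']
f=lambda u,v,z: atz(s,M,u/4.5+280,v/4.5+150,z)
print('top',f(185,207,86),'collar',f(187,162,54),'short',f(525,195,74))
A=f(52,262,50);B=f(622,264,50);C=f(52,68,50);print(A,B,C,(A+B)/2, np.linalg.norm(A-B),np.linalg.norm(A-C), np.degrees(np.arctan2(*(B-A)[[1,0]])))
o=sensors.get_obs();print(o['tcp_pos'])
```

```text
top [ 519.72585767 -272.62327441   86.        ] collar [ 518.22073145 -272.46359913   54.        ] short [ 503.10420512 -204.22299812   74.        ]
[ 549.63482049 -296.38326763   50.        ] [ 517.82303119 -169.41424011   50.        ] [ 505.90115926 -306.22448297   50.        ] [ 533.72892584 -232.89875387   50.        ] 130.89355938387536 44.827253368108394 104.06577100694386
[ 522.03993904 -272.36504755  189.97157893]
```

>>> play_rows(rows=[[[-0.0025,0,-0.03,0,0,0,0.04],[-0.0025,0,-0.06,0,0,0,0.04],[-0.0025,0,-0.085,0,0,0,0.04],[-0.0025,0,-0.105,0,0,0,0.04],[-0.0025,0,-0.12,0,0,0,0.04],[-0.0025,0,-0.128,0,0,0,0.04],[-0.0025,0,-0.131,0,0,0,0.04],[-0.0025,0,-0.131,0,0,0,0.03],[-0.0025,0,-0.131,0,0,0,0.02],[-0.0025,0,-0.131,0,0,0,0.005]]])

```text
time_s: 5.45
tcp_pos: [519.9, -273.9, 59.7]
tool_rot: [-0.088, 0.701, 0.088, 0.702]
ft_force: [-0.3, 0.9, 2.2]
opening: 9.7
```

>>> play_rows(rows=[[[0,0,0,0,0,0,0],[0,0,0,0,0,0,0],[0,0,0,0,0,0,0],[0,0,0,0,0,0,0],[0,0,0.005,0,0,0,0],[0,0,0.015,0,0,0,0],[0,0,0.03,0,0,0,0],[0,0,0.05,0,0,0,0],[0,0,0.075,0,0,0,0],[0,0,0.1,0,0,0,0]]])

```text
time_s: 6.45
tcp_pos: [519.0, -273.9, 159.9]
tool_rot: [-0.088, 0.702, 0.088, 0.701]
ft_force: [-0.3, -0.1, -0.7]
opening: 9.9
```

Run:
```python
from h import *
snapshot('top')
o=sensors.get_obs(); s=snapshot('wrist'); M=wcam(s,o); print(o['tcp_pos'],o['time_s'],o['ft_force'],o['opening'])
save(s,'w5')
```

```text
[ 520.94607682 -275.24183571  164.64831446] 6.5 [ 0.90684455 -1.16483407  2.59384782] 9.682641734104502
```

View pics/w5.png

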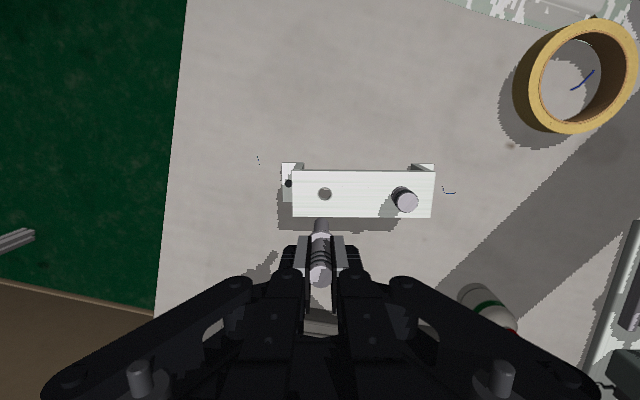

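>>> play_rows(rows=[[[0.002,0.04,0.005,0,0,0,0],[0.004,0.085,0.01,0,0,0,0],[0.008,0.13,0.01,0,0,0,0],[0.014,0.175,0.01,0,0,0,0],[0.02,0.22,0.01,0,0,0,0],[0.026,0.265,0.01,0,0,0,0],[0.032,0.31,0.01,0,0,0,0],[0.038,0.355,0.01,0,0,0,0],[0.042,0.395,0,0,0,0,0],[0.045,0.418,-0.01,0,0,0,0]]])

```text
time_s: 7.55
tcp_pos: [564.1, 147.1, 148.0]
tool_rot: [-0.088, 0.701, 0.089, 0.702]
ft_force: [-0.1, -0.9, -0.9]
opening: 9.9
```

Run:
```python
from h import *
snapshot('top');snapshot('top');snapshot('top')
o=sensors.get_obs(); s=snapshot('wrist'); M=wcam(s,o); print(o['tcp_pos'],o['time_s'],o['ft_force'],o['opening'],o['qd'].round(3))
save(s,'w6'); np.savez('w6.npz',M=M,img=s['img'],t=o['tcp_pos'],q=o['tool_rot'])
T=R.from_quat(o['tool_rot']).as_matrix()
for x in (9.5,45.5): print(x,proj(s,M,o['tcp_pos']+T@[x,0,0]))
print(proj(s,M,[565.8,143.7,50]))
z=cv2.resize(s['img'][130:290,240:400],None,fx=4,fy=4,interpolation=cv2.INTER_CUBIC)[:600]
cv2.imwrite('pics/w6c.png',z[:,:,::-1])
```

```text
[563.19511619 145.41234908 147.07258442] 7.7 [-0.13704217 -1.21071038 -0.47587804] 10.091789360418856 [-0.043 -0.019  0.007  0.009 -0.007 -0.008]
9.5 (np.float64(320.94894835288517), np.float64(243.31388117581668))
45.5 (np.float64(320.86148034135664), np.float64(221.3462519308259))
(np.float64(318.1315916684689), np.float64(203.03522196238146))
```

View pics/w6c.png

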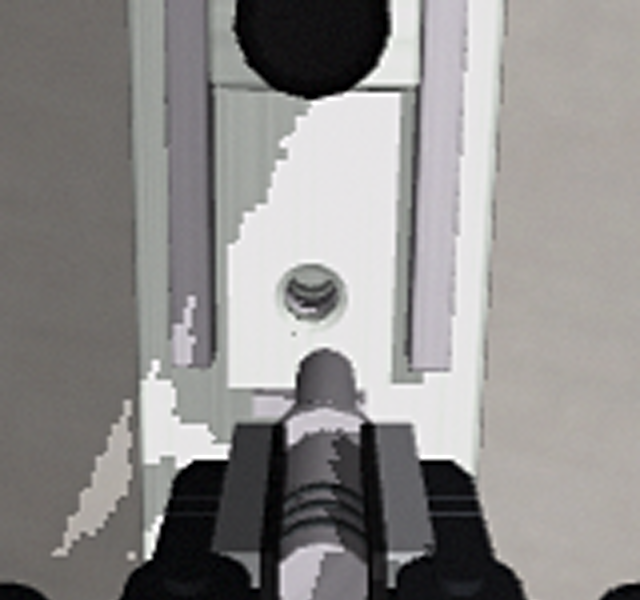

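Run:
```python
from h import *
snapshot('top');snapshot('top')
o=sensors.get_obs(); s=snapshot('wrist'); print(o['tcp_pos'],o['time_s'],o['qd'].round(3))
d=np.load('w6.npz'); print(atz(s,d['M'],318,203.5,50))
print(atz(s,d['M'],321.2,221.2,102))
print(R.from_quat(o['tool_rot']).as_matrix().round(4))
```

```text
[564.266821   143.27787667 148.58073407] 7.85 [-0.012 -0.007  0.003 -0.     0.002  0.003]
[566.23898232 143.69295422  50.        ]
[562.75530621 145.54315408 102.        ]
[[-2.000e-04 -2.450e-01  9.695e-01]
 [-4.000e-04  9.695e-01  2.450e-01]
 [-1.000e+00 -3.000e-04 -3.000e-04]]
```

>>> play_rows(rows=[[[0.002,0.0004,-0.015,0,0,0,0],[0.002,0.0004,-0.03,0,0,0,0],[0.002,0.0004,-0.038,0,0,0,0],[0.002,0.0004,-0.042,0,0,0,0],[0.002,0.0004,-0.044,0,0,0,0],[0.002,0.0004,-0.044,0,0,0,0],[0.002,0.0004,-0.044,0,0,0,0],[0.002,0.0004,-0.044,0,0,0,0],[0.002,0.0004,-0.044,0,0,0,0],[0.002,0.0004,-0.044,0,0,0,0]]])

```text
time_s: 8.9
tcp_pos: [566.4, 144.7, 104.8]
tool_rot: [-0.088, 0.701, 0.088, 0.702]
ft_force: [-0.1, -0.6, -0.8]
opening: 9.9
```

Run:
```python
from h import *
o=sensors.get_obs(); s=snapshot('wrist'); M=wcam(s,o); print(o['tcp_pos'],o['time_s'],o['ft_force'],o['opening'],o['qd'].round(3))
save(s,'w7'); np.savez('w7.npz',M=M,img=s['img'],t=o['tcp_pos'],q=o['tool_rot'])
T=R.from_quat(o['tool_rot']).as_matrix()
for x in (9.5,45.5): print(x,proj(s,M,o['tcp_pos']+T@[x,0,0]))
print(proj(s,M,[566.1,143.7,50]))
z=cv2.resize(s['img'][170:250,270:370],None,fx=7,fy=7,interpolation=cv2.INTER_CUBIC)[:600]
cv2.imwrite('pics/w7c.png',z[:,:,::-1])
print(sensors.get_obs()['tcp_pos'])
```

```text
[566.42577416 144.7168526  104.84358234] 8.9 [-0.14777671 -0.61246543 -0.79033701] 9.920237754917078 [ 0.001  0.001 -0.002 -0.    -0.001 -0.001]
9.5 (np.float64(320.9497036401705), np.float64(243.30818069728426))
45.5 (np.float64(320.8619436361696), np.float64(221.34152459023994))
(np.float64(319.600965100097), np.float64(216.05791233634872))
[566.40028575 144.72992944 104.76436358]
```

View pics/w7c.png

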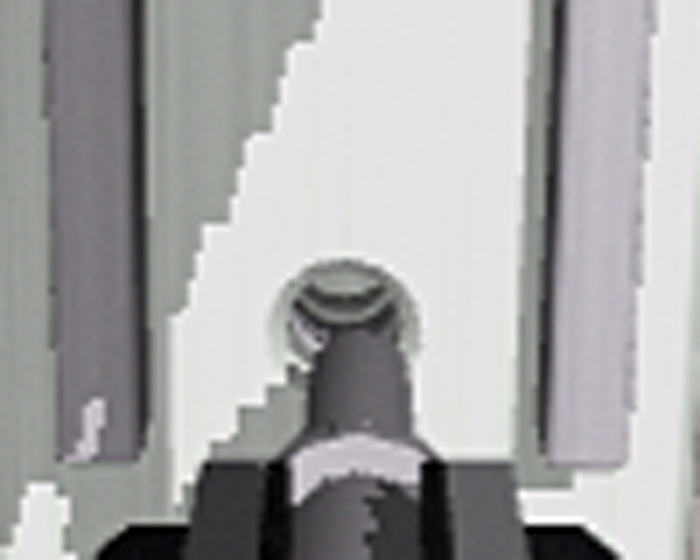

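Run:
```python
from h import *
s=snapshot('wrist'); d=np.load('w7.npz')
for uv in [(319.4,216.2),(319.4,216.7)]: print(atz(s,d['M'],*uv,50))
# pin column 321.4 in foot plane
print(atz(s,d['M'],321.4,221.3,59.3), sensors.get_obs()['tcp_pos'])
```

```text
[566.24229058 143.5848977   50.        ]
[566.61681865 143.67930779  50.        ]
[566.3389117  145.08218538  59.3       ] [566.32897019 144.69875876 104.67570008]
```

>>> play_rows(rows=[[[0.0001,-0.0013,0,0,0,0,0],[0.0001,-0.0013,-0.002,0,0,0,0],[0.0001,-0.0013,-0.004,0,0,0,0],[0.0001,-0.0013,-0.007,0,0,0,0],[0.0001,-0.0013,-0.01,0,0,0,0],[0.0001,-0.0013,-0.013,0,0,0,0],[0.0001,-0.0013,-0.016,0,0,0,0],[0.0001,-0.0013,-0.018,0,0,0,0],[0.0001,-0.0013,-0.018,0,0,0,0],[0.0001,-0.0013,-0.018,0,0,0,0]]])

```text
time_s: 10.0
tcp_pos: [566.4, 143.3, 86.6]
tool_rot: [-0.088, 0.702, 0.088, 0.702]
ft_force: [-0.7, -0.4, -0.7]
opening: 10.0
```

Run:
```python
from h import *
o=sensors.get_obs(); s=snapshot('wrist'); print(o['tcp_pos'],o['time_s'],o['ft_force'],o['opening'],o['qd'].round(3))
z=cv2.resize(s['img'][170:270,270:370],None,fx=6,fy=6,interpolation=cv2.INTER_CUBIC)[:600]
cv2.imwrite('pics/w8c.png',z[:,:,::-1])
```

```text
[566.41913719 143.3315677   86.59523319] 10.0 [-0.69189647 -0.39773175 -0.69879281] 9.950204454698145 [-0.001 -0.003  0.003 -0.001  0.    -0.   ]
```

View pics/w8c.png

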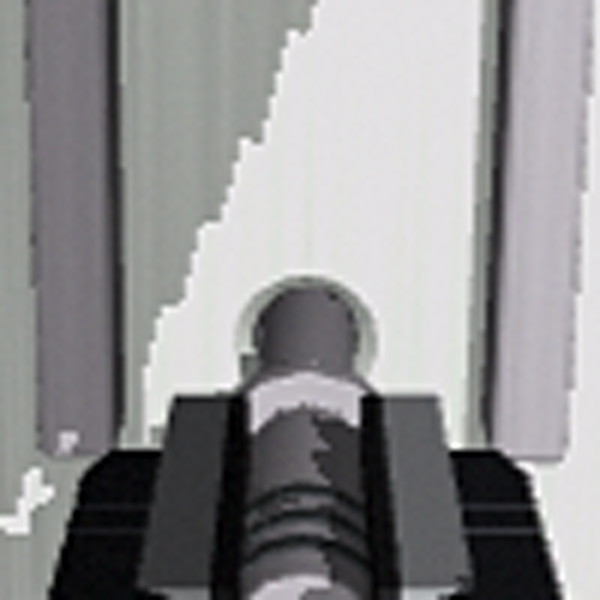

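>>> play_rows(rows=[[[0,0,-0.003,0,0,0,0],[0,0,-0.006,0,0,0,0],[0,0,-0.009,0,0,0,0],[0,0,-0.012,0,0,0,0],[0,0,-0.015,0,0,0,0],[0,0,-0.018,0,0,0,0],[0,0,-0.021,0,0,0,0],[0,0,-0.024,0,0,0,0],[0,0,-0.025,0,0,0,0],[0,0,-0.025,0,0,0,0]]])

```text
time_s: 11.05
tcp_pos: [566.2, 143.3, 61.4]
tool_rot: [-0.088, 0.702, 0.088, 0.702]
ft_force: [0.2, 0.7, -0.6]
opening: 10.0
```

Run:
```python
from h import *
o=sensors.get_obs(); s=snapshot('wrist'); print(o['tcp_pos'],o['time_s'],o['ft_force'],o['opening'],o['qd'].round(3))
z=cv2.resize(s['img'][170:270,270:370],None,fx=6,fy=6,interpolation=cv2.INTER_CUBIC)[:600]
cv2.imwrite('pics/w9c.png',z[:,:,::-1])
```

```text
[566.24699381 143.30034467  61.367839  ] 11.05 [ 0.2435916   0.65009344 -0.56681806] 10.00956444781947 [ 0.    -0.004  0.005  0.004 -0.     0.   ]
```

View pics/w9c.png

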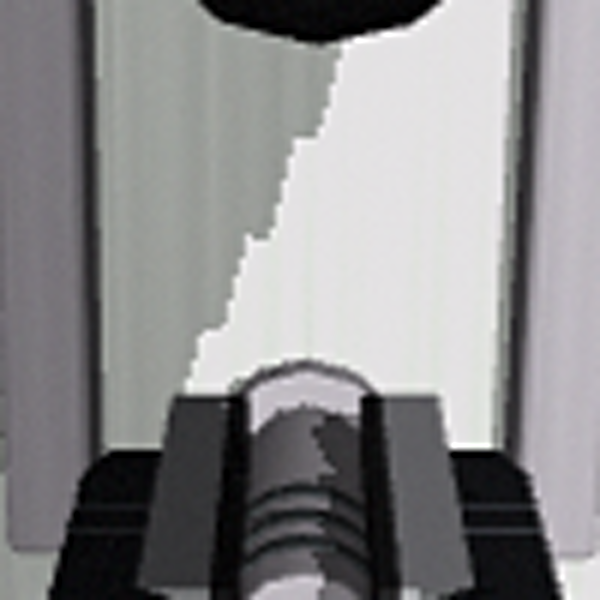

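>>> play_rows(rows=[[[0,0,-0.001,0,0,0,0],[0,0,-0.001,0,0,0,0.02],[0,0,-0.001,0,0,0,0.04],[0,0,-0.001,0,0,0,0.045],[0,0,-0.001,0,0,0,0.045],[0,0,-0.001,0,0,0,0.045],[0,0,0.01,0,0,0,0.045],[0,0,0.03,0,0,0,0.045],[0,0,0.055,0,0,0,0.045],[0,0,0.08,0,0,0,0.045]]])

```text
time_s: 12.1
tcp_pos: [566.3, 143.3, 143.1]
tool_rot: [-0.088, 0.702, 0.088, 0.702]
ft_force: [-0.3, -0.1, 0.1]
opening: 45.1
```

Run:
```python
from h import *
snapshot('top')
S=snapshot('scene')
z=cv2.resize(S['img'][140:240,240:360],None,fx=5,fy=5,interpolation=cv2.INTER_CUBIC)
cv2.imwrite('pics/s10.png',z[:,:,::-1])
o=sensors.get_obs(); s=snapshot('wrist');M=wcam(s,o); print(o['tcp_pos'],o['time_s'],o['ft_force'],o['opening'],o['qd'].round(3))
np.savez('w10.npz',M=M,img=s['img'])
z=cv2.resize(s['img'][50:250,220:420],None,fx=3,fy=3,interpolation=cv2.INTER_CUBIC)[:600]
cv2.imwrite('pics/w10c.png',z[:,:,::-1])
for q in ['grip_post','long_pin_collar','fork_hole']:
  print(q,[(np.round(r['xyz'],1),round(r['p'],2)) for r in pinpoint(q,s)][:2])
```

```text
[569.05369568 143.63716838 146.40332083] 12.2 [0.86912744 1.0467065  0.13205286] 44.81030821226739 [ 0.     0.03  -0.06  -0.055  0.002  0.   ]
grip_post [(array([504.8, 129.2,  76.5]), 0.7)]
long_pin_collar [(array([568. , 147.6,  51. ]), 0.94)]
fork_hole [(array([568.1, 142.1,  51.3]), 0.66)]
```

View pics/w10c.png

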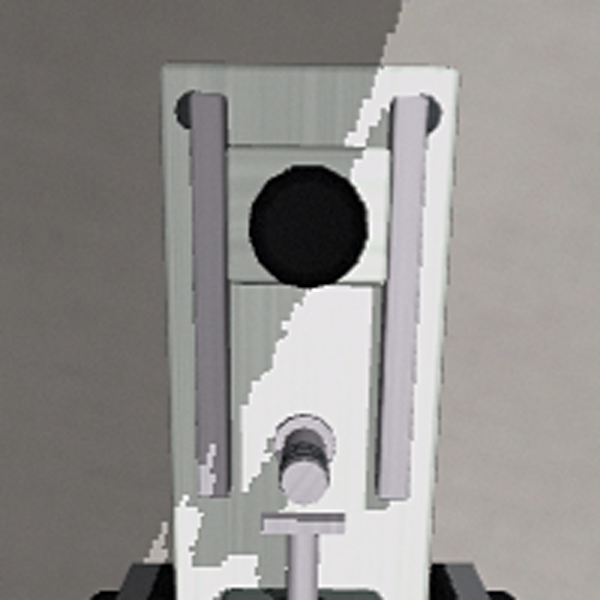

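View pics/s10.png

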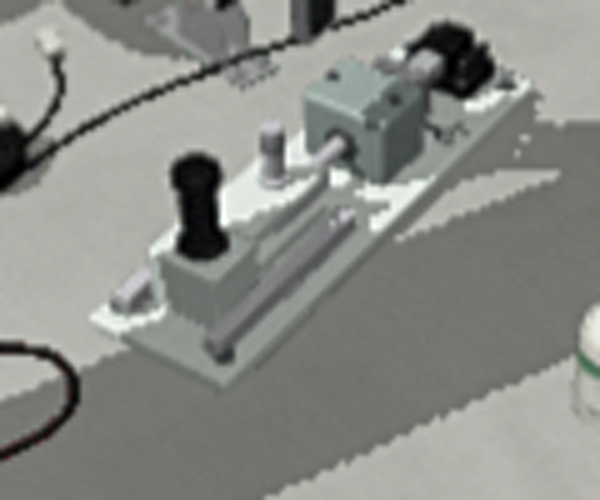

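Run:
```python
from h import *
o=sensors.get_obs(); s=snapshot('wrist'); print(o['tcp_pos'],o['time_s'],o['qd'].round(3))
d=np.load('w10.npz'); P=atz(s,d['M'],322.7,125.3,102); print(P, atz(s,d['M'],305/3+220,482/3+50,86))
f=lambda u,v,z: atz(s,d['M'],u/3+220,v/3+50,z)
A=f(228,283,50);B=f(387,283,50);print('backblock',A,B,np.degrees(np.arctan2(*(B-A)[[1,0]]))-90)
M=wcam(s,o); z=s['img'].copy(); cv2.imwrite('pics/w11.png',z[:,:,::-1]); np.savez('w11.npz',M=M)
```

```text
[565.81944611 143.26997655 141.01930549] 12.4 [ 0.     0.011 -0.011 -0.001 -0.    -0.001]
[506.09214241 128.82372224 102.        ] [566.57256077 143.58728249  86.        ]
backblock [528.00654434 112.18598649  50.        ] [517.34812517 154.2965975   50.        ] 14.20357581663724
```

View pics/w11.png

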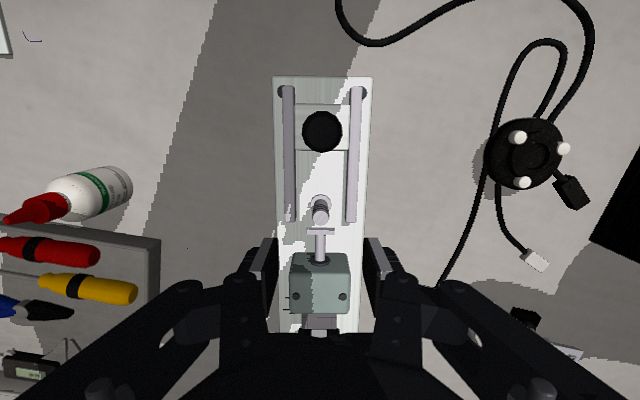

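>>> play_rows(rows=[[[-0.03,-0.0075,0,0,0,0,0.045],[-0.0575,-0.0143,0,0,0,0,0.045],[-0.0598,-0.0147,0,0,0,0,0.045],[-0.0598,-0.0147,-0.01,0,0,0,0.045],[-0.0598,-0.0147,-0.03,0,0,0,0.045],[-0.0598,-0.0147,-0.05,0,0,0,0.045],[-0.0598,-0.0147,-0.07,0,0,0,0.045],[-0.0598,-0.0147,-0.08,0,0,0,0.045],[-0.0598,-0.0147,-0.084,0,0,0,0.045],[-0.0598,-0.0147,-0.085,0,0,0,0.045]]])

```text
time_s: 13.45
tcp_pos: [506.8, 128.7, 56.0]
tool_rot: [-0.088, 0.702, 0.088, 0.701]
ft_force: [-0.6, 0.7, 0.5]
opening: 45.0
```

Run:
```python
from h import *
snapshot('scene')
o=sensors.get_obs(); s=snapshot('wrist');M=wcam(s,o); print(o['tcp_pos'],o['time_s'],o['ft_force'],o['opening'],o['qd'].round(3))
save(s,'w12'); print(proj(s,M,[506.1,128.8,102]),proj(s,M,o['tcp_pos']+[0,0,47]))
```

```text
[507.08278991 128.6932252   56.50006009] 13.5 [ 0.82910661 -0.13540947  0.20911288] 44.93090998131147 [ 0.001 -0.017  0.01   0.009  0.     0.   ]
(np.float64(322.0687003430827), np.float64(300.5894416189325)) (np.float64(321.20243383046034), np.float64(305.0039216528238))
```

View pics/w12.png

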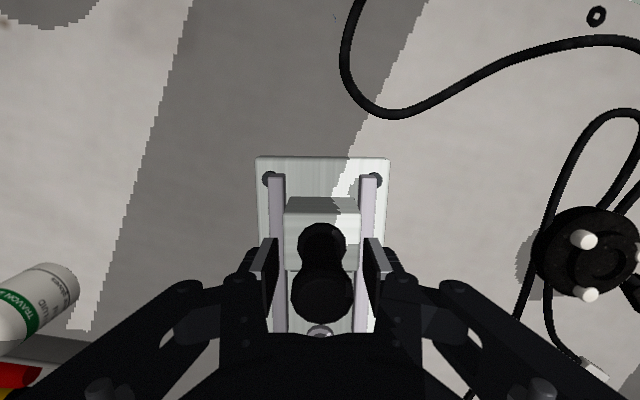

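Post is centred between the pads (post at about (320,270) px). Close.

>>> play_rows(rows=[[[0,0,0,0,0,0,0.03],[0,0,0,0,0,0,0.02],[0,0,0,0,0,0,0.01],[0,0,0,0,0,0,0],[0,0,0,0,0,0,0],[0,0,0,0,0,0,0],[0,0,0,0,0,0,0],[0,0,0,0,0,0,0],[0,0,0,0,0,0,0],[0,0,0,0,0,0,0]]])

```text
time_s: 14.55
tcp_pos: [507.3, 129.2, 57.6]
tool_rot: [-0.087, 0.701, 0.088, 0.702]
ft_force: [0.0, 3.7, 6.0]
opening: 22.6
```

Run:
```python
from h import *
o=sensors.get_obs(); print(o['tcp_pos'],o['time_s'],o['ft_force'],o['opening'])
s=snapshot('wrist');M=wcam(s,o);save(s,'w13'); np.savez('w13.npz',M=M,img=s['img'],t=o['tcp_pos'])
S=snapshot('scene');T=snapshot('top'); np.savez('st13.npz',a=S['img'],b=T['img'])
for n,x in (('s',S),('t',T)): print([(np.round(r['xyz'],1),round(r['p'],2)) for q in ['ram_pointer','long_pin_collar','grip_post'] for r in pinpoint(q,x)[:1]])
```

```text
[507.2512249  129.21430297  57.59013381] 14.55 [0.01711795 3.67338933 6.03022421] 22.62524394961273
[(array([686.5, 147.1,  16.5]), 0.48), (array([505. , 130.4,  76.7]), 0.69)]
[(array([507.7, 129.1,  73.1]), 0.54)]
```

View pics/w13.png

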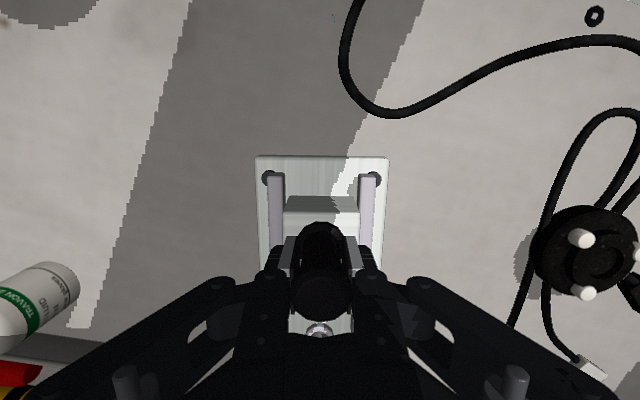

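>>> play_rows(rows=[[[0,0,0,0,0,0,0.035],[0,0,0,0,0,0,0.035],[0,0,-0.002,0,0,0,0.035],[0,0,-0.004,0,0,0,0.035],[0,0,-0.004,0,0,0,0.035],[0,0,-0.004,0,0,0,0.02],[0,0,-0.004,0,0,0,0.01],[0,0,-0.004,0,0,0,0],[0,0,-0.004,0,0,0,0],[0,0,-0.004,0,0,0,0]]])

```text
time_s: 16.0
tcp_pos: [506.3, 129.0, 52.6]
tool_rot: [-0.087, 0.702, 0.088, 0.702]
ft_force: [-1.5, 3.4, 2.2]
opening: 21.6
```

>>> play_rows(rows=[[[0,0,0,0,0,0,0],[0,0,0,0,0,0,0],[0,0,0,0,0,0,0],[0,0,0,0,0,0,0],[0,0,0,0,0,0,0],[0,0,0,0,0,0,0],[0,0,0,0,0,0,0],[0,0,0,0,0,0,0],[0,0,0,0,0,0,0],[0,0,0,0,0,0,0]]])

```text
time_s: 17.0
tcp_pos: [506.3, 128.9, 52.6]
tool_rot: [-0.087, 0.702, 0.088, 0.702]
ft_force: [-3.5, 5.0, 3.3]
opening: 21.9
```

>>> play_rows(rows=[[[0.001,0.0002,0,0,0,0,0],[0.0019,0.0005,0,0,0,0,0],[0.0029,0.0007,0,0,0,0,0],[0.0039,0.001,0,0,0,0,0],[0.0049,0.0012,0,0,0,0,0],[0.0058,0.0014,0,0,0,0,0],[0.0068,0.0017,0,0,0,0,0],[0.0078,0.0019,0,0,0,0,0],[0.0097,0.0024,0,0,0,0,0],[0.0097,0.0024,0,0,0,0,0]]])

```text
time_s: 18.0
tcp_pos: [513.8, 130.7, 52.6]
tool_rot: [-0.088, 0.703, 0.088, 0.7]
ft_force: [-9.7, 2.3, 9.2]
opening: 21.6
```

Run:
```python
from h import *
o=sensors.get_obs(); print(o['tcp_pos'],o['time_s'],o['ft_force'],o['opening'])
s=snapshot('wrist');M=wcam(s,o);save(s,'w14'); np.savez('w14.npz',M=M,img=s['img'],t=o['tcp_pos'])
S=snapshot('scene');
z=cv2.resize(S['img'][140:240,240:360],None,fx=5,fy=5,interpolation=cv2.INTER_CUBIC)
cv2.imwrite('pics/s14.png',z[:,:,::-1])
T=snapshot('top')
for n,x in (('s',S),('t',T)): print([(q,np.round(r['xyz'],1),round(r['p'],2)) for q in ['ram_pointer','long_pin_collar','grip_post'] for r in pinpoint(q,x)[:1]])
```

```text
[513.76661267 130.71541129  52.55496823] 18.0 [-9.664467    2.33064818  9.15857229] 21.600039867943543
[('ram_pointer', array([690.8, 148.1,  14. ]), 0.64), ('long_pin_collar', array([692.8, 147.6,  15.4]), 0.49), ('grip_post', array([516.6, 132.2,  74.4]), 0.69)]
[('grip_post', array([513.1, 130.5,  71.5]), 0.53)]
```

View pics/w14.png

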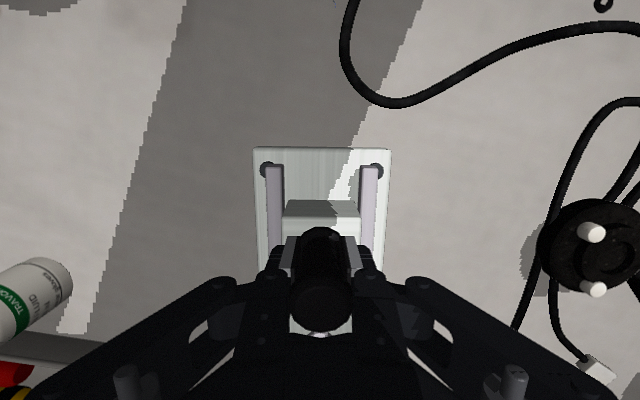

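View pics/s14.png

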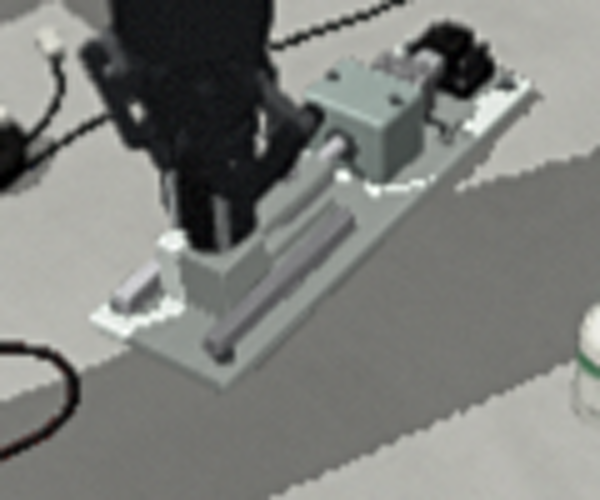

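Run:
```python
from h import *
a=np.load('w13.npz')['img'];b=np.load('w14.npz')['img']
f=lambda i:cv2.resize(i[135:260,240:405],None,fx=4.6,fy=2.35,interpolation=cv2.INTER_CUBIC)
c=np.vstack([f(a),f(b)]);print(c.shape);cv2.imwrite('pics/cmp.png',c[:,:,::-1])
for i in (a,b): print(cv2.cvtColor(i,cv2.COLOR_RGB2GRAY)[140:225,305:315].mean(1).round().astype(int))
print(sensors.get_obs()['tcp_pos'])
```

```text
(588, 759, 3)
[112 112 112 112 111 111 112 112 112 111 113 113 113 113 116  79  75 104
 131 142 153 162 162 162 162 162 162 162 161 161 161 161 161 160 161 161
 161 161 160 160 161 160 160 160 160 160 160 160 160 160 160 159 160 161
 162 141  68  74  73  73  75  73  73  76  74  73  73  75  76  74  76  84
 113 133 150 161 158 157 158 160 163 166 141 109  72]
[111 112 113 112 112 114  96  74 104 131 141 152 160 162 161 161 162 161
 161 160 160 161 160 160 161 161 161 161 160 161 160 160 160 159 160 160
 160 160 160 159 159 159 159 159 159 160 160 160 159 159 159 160 159 158
 159 158 158 159 162 140  67  73  73  72  74  73  72  75  74  73  73  74
  75  75  72  75  88 114 134 151 161 157 156 158 160]
[513.74519231 130.73019899  52.54329808]
```

View pics/cmp.png

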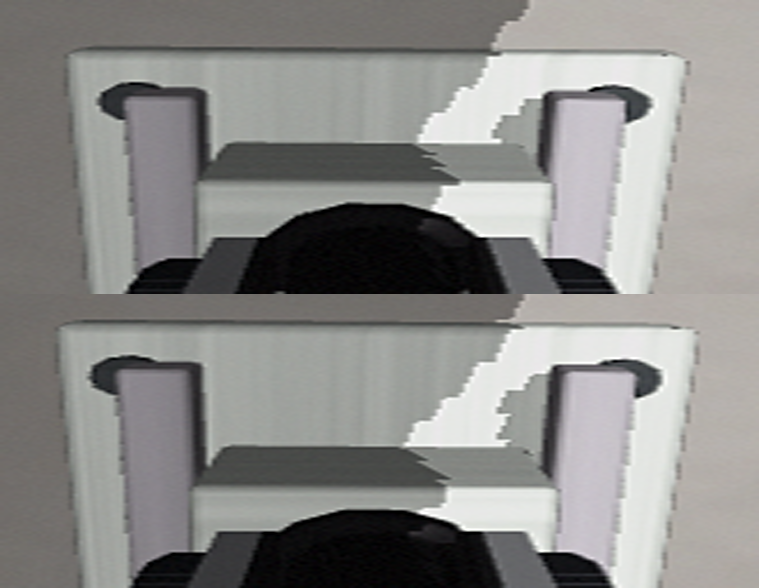

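```bash
cat > tr.py <<'E'
from h import *
def meas(M,s,vb,vk):
    u=310; ux=np.array([np.cos(np.radians(14)),np.sin(np.radians(14)),0])
    return (atz(s,M,u,vk,50)-atz(s,M,u,vb,12))@ux
if __name__=='__main__':
    s=snapshot('wrist')
    print(meas(np.load('w13.npz')['M'],s,157.6,212.3),meas(np.load('w14.npz')['M'],s,148.6,217.2),sensors.get_obs()['tcp_pos'])
E
python3 tr.py
```

```text
24.793973277905145 32.503025513834864 [513.76411874 130.72544864  52.55099614]
```

>>> play_rows(rows=[[[0.001,0.0002,0,0,0,0,0],[0.0019,0.0005,0,0,0,0,0],[0.0029,0.0007,0,0,0,0,0],[0.0039,0.001,0,0,0,0,0],[0.0049,0.0012,0,0,0,0,0],[0.0058,0.0014,0,0,0,0,0],[0.0068,0.0017,0,0,0,0,0],[0.0072,0.0018,0,0,0,0,0],[0.0072,0.0018,0,0,0,0,0],[0.0072,0.0018,0,0,0,0,0]]])

```text
time_s: 19.5
tcp_pos: [519.7, 132.1, 52.6]
tool_rot: [-0.088, 0.704, 0.087, 0.699]
ft_force: [-12.7, -0.1, 12.5]
opening: 21.8
```

```bash
cat > look.py <<'E'
import sys
from h import *
o=sensors.get_obs(); print(o['tcp_pos'],o['time_s'],o['ft_force'],o['opening'])
s=snapshot('wrist');M=wcam(s,o); n=sys.argv[1]; save(s,'w'+n); np.savez('w%s.npz'%n,M=M,img=s['img'],t=o['tcp_pos'])
g=cv2.cvtColor(s['img'],cv2.COLOR_RGB2GRAY)[130:240,305:315].mean(1).round().astype(int)
for i in range(0,110,10): print(130+i,g[i:i+10])
S=snapshot('scene')
z=cv2.resize(S['img'][140:240,240:360],None,fx=5,fy=5,interpolation=cv2.INTER_CUBIC)
cv2.imwrite('pics/s%s.png'%n,z[:,:,::-1])
print([(q,np.round(r['xyz'],1),round(r['p'],2)) for q in ['ram_pointer','grip_post'] for r in pinpoint(q,S)[:1]])
print(sensors.get_obs()['tcp_pos'])
E
python3 look.py 15
```

```text
[519.68195567 132.1369409   52.5528411 ] 19.5 [-12.66555845  -0.06368732  12.50654462] 21.77221656482614
130 [110 110 110 111 111 112 113  84  89 121]
140 [135 146 154 161 160 160 159 160 159 160]
150 [160 159 159 159 159 159 159 159 159 159]
160 [158 159 160 158 159 158 159 159 158 158]
170 [158 158 158 158 158 158 158 158 157 157]
180 [158 158 158 158 157 157 158 157 157 157]
190 [157 157 157 157 157 157 157 157 158 159]
200 [65 72 72 72 73 72 70 73 73 72]
210 [ 72  73  75  73  72  74  86 113 132 149]
220 [159 156 154 156 158 160 163 139 107  75]
230 [43 13 10 11 11 12 13 11 11  9]
[('ram_pointer', array([696.1, 146.9,  15.9]), 0.44), ('grip_post', array([518.1, 133.3,  76.2]), 0.81)]
[519.67882394 132.14807288  52.54589031]
```

Run:
```python
from tr import *
s=snapshot('wrist')
print(meas(np.load('w15.npz')['M'],s,139.0,217.25))
```

```text
38.58250500881804
```

View pics/s15.png

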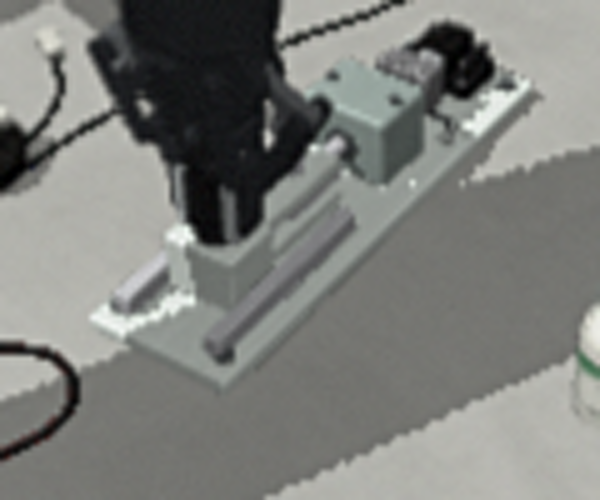

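>>> play_rows(rows=[[[0.0008,0.0002,0,0,0,0,0],[0.0016,0.0004,0,0,0,0,0],[0.0024,0.0006,0,0,0,0,0],[0.0031,0.0008,0,0,0,0,0],[0.0031,0.0008,0,0,0,0,0],[0.0031,0.0008,0,0,0,0,0],[0.0031,0.0008,0,0,0,0,0],[0.0031,0.0008,0,0,0,0,0],[0.0031,0.0008,0,0,0,0,0],[0.0031,0.0008,0,0,0,0,0]]])

```text
time_s: 20.75
tcp_pos: [522.3, 132.8, 52.5]
tool_rot: [-0.088, 0.704, 0.087, 0.699]
ft_force: [-13.6, 0.2, 13.2]
opening: 21.8
```

```bash
python3 look.py 16
python3 - <<'E'
from h import *
S=snapshot('scene')
z=cv2.resize(S['img'][145:185,300:355],None,fx=13,fy=13,interpolation=cv2.INTER_CUBIC)
a=np.load('st13.npz')['a']; 
y=cv2.resize(a[145:185,300:355],None,fx=7,fy=7,interpolation=cv2.INTER_CUBIC);z=cv2.resize(S['img'][145:185,300:355],None,fx=7,fy=7,interpolation=cv2.INTER_CUBIC)
cv2.imwrite('pics/ptr.png',np.hstack([y,z])[:,:,::-1])
E
```

```text
[522.28429532 132.77358235  52.51623053] 20.75 [-13.6026572    0.17125365  13.1962687 ] 21.758007149112895
130 [110 111 113  78  98 128 138 149 157 159]
140 [159 159 159 158 159 159 159 159 158 158]
150 [158 158 158 158 159 158 158 158 158 158]
160 [158 158 158 158 158 157 158 157 157 158]
170 [157 158 158 157 158 157 157 157 157 157]
180 [157 156 157 157 156 157 156 156 156 157]
190 [156 157 156 156 156 157 156 156 158 156]
200 [65 72 71 72 72 72 70 72 73 71]
210 [ 72  73  74  73  72  73  87 115 132 149]
220 [158 155 154 156 157 160 163 139 107  76]
230 [44 12 10 10 11 10 11 11 10  9]
[('ram_pointer', array([697.5, 149.6,  14.8]), 0.71), ('grip_post', array([525.1, 134.1,  77.9]), 0.62)]
[522.27172243 132.79674662  52.50090267]
```

View pics/ptr.png

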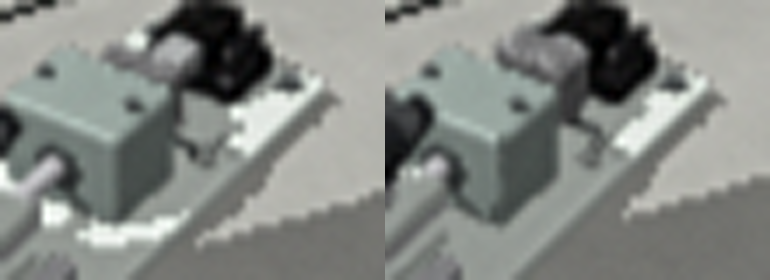

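Run:
```python
from tr import *
s=snapshot('wrist')
print(meas(np.load('w16.npz')['M'],s,134.3,217.2)-24.8)
S=snapshot('scene')
T=np.eye(4);T[:3,:3]=cv2.Rodrigues(S['rvec'])[0];T[:3,3]=S['tvec'];M=np.linalg.inv(T)
p=np.array([686.,144,14]);ux=np.array([np.cos(.244),np.sin(.244),0])
for d in (0,5,10,15,20): print(d,np.round(proj(S,M,p+d*ux),1))
a=np.load('st13.npz')['a']
f=lambda i:cv2.resize(i[152:178,316:346],None,fx=12.5,fy=12.5,interpolation=cv2.INTER_NEAREST)
cv2.imwrite('pics/ptr2.png',np.hstack([f(a),f(S['img'])])[:,:,::-1])
print(sensors.get_obs()['time_s'],sensors.get_obs()['tcp_pos'],sensors.get_obs()['ft_force'])
```

```text
16.664409945186815
0 [326.8 167.4]
5 [327.7 166.5]
10 [328.6 165.6]
15 [329.5 164.7]
20 [330.4 163.8]
21.1 [522.27947816 132.78881268  52.52391268] [-13.40768263  -0.45592457  13.04670728]
```

View pics/ptr2.png

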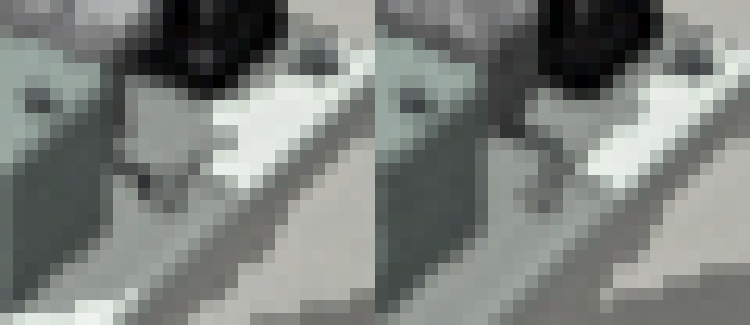

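View pics/w16.png

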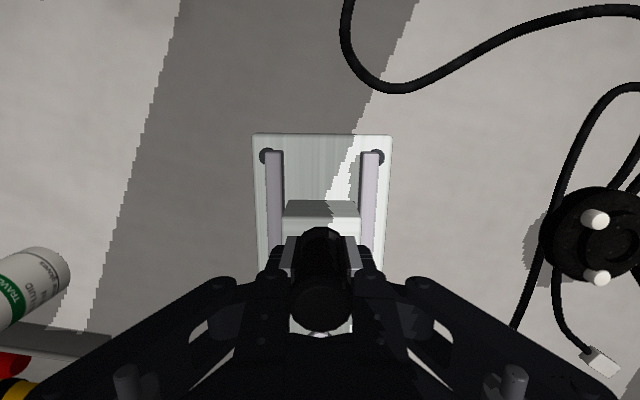

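Run:
```python
from h import *
print(sensors.get_obs()['qd'].round(4)); ticket.close_job()
```

```text
[-0.0002 -0.0008 -0.0002 -0.0005  0.0006 -0.0013]
the job is handed in; nothing more can be done
```

The long pin is in the fork and let go, and the arm is still gripping the handle post with the ram pushed to about 15 mm. I handed the job in at about 21 s; no verdict is reported.

**Pin:** after I let go, the wrist and scene pictures showed it upright with its collar on the fork. During the push the gripper hid most of it, so I did not see it clearly again.

**Push:** the wrist picture gave 16.7 mm of handle travel. Less the 1 to 2 mm of play, that puts the ram at about 15 mm. The wrist force of about 13.5 N fits 12 N of spring plus 2 N of friction, and the arm was standing still.

**Check that disagreed:** the network's estimate of the pointer put its movement at about 11 to 13 mm, but its readings scattered by several mm. The pointer's shift in the scene picture, about 3 pixels, fits 15 mm only roughly.

**Grip:** the first grip on the post read wide, probably touching the rim, so I gripped again 5 mm lower. The opening still read 22 mm on the 20 mm post, but the post did not slip in the jaws.

**Other items:** the short pin was still in the rack after I took the long pin. I planned the arm's paths clear of the glue bottle, tape roll and motor, and the bottle and motor are in place in the last picture; I did not check the tape roll again at the end.

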